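# Fit the splined brass feed gear and shut its keeper

## Robot

A 6-joint arm with a two-finger parallel gripper is mounted at the origin on the work surface. World frame = base frame: x ahead of the robot, y to its left, z up, the work surface at z = 0. Lengths are in mm, angles in rad, forces in N, time in s.
With the tool pointing down it reaches from about 300 to 875 mm from the base axis. Payload 4.2 kg.
Tool frame: the origin (TCP) lies between the finger pads; the fingertips stand 8 mm ahead of it and the grasp point (between the pads) lies 11 mm behind it (ctrl.tip_extent is the z of the fingertips in the tool frame, in mm); z points along the fingers, y is the line along which they close (so a half turn about z gives the same grasp; the last joint's range is limited). The gripper opens to 85 mm and grips with 20 to 120 N. Pads are 22 mm wide; open, the fingers measure 114 mm over their backs; the gripper's body (76 mm by 85 mm) begins 54 mm behind the grasp point. The pads swing forward as they close: fully open they stand 13 mm farther back than shut.
Start: joints at [-1.268, 0.32, 1.565, -0, 1.257, -0.02], TCP at [182.407, -545.318, 205.738] pointing down, gripper open.
Joint ranges: [-3.11, 3.11], [-0.84, 2.01], [0.21, 2.61], [-1.34, 4.49], [0.05, 2.63], [-2.56, 2.56]. Speed limits (rad/s): [2.57, 2.57, 3.14, 3.14, 3.14, 3.14].

## Interface

Orientations are given as a 3x3 rotation matrix whose columns are the frame's x, y, z axes.
In Python, from workcell import ctrl gives the robot as it stands.
- The arm moves only by the tool apply_moves, never from a script. Its argument "increments" is a list of rows, each a list of 2 entries, a list of its own where there are three numbers: the shift along the world's x, y, z normalised to -1 to 1, where 1 is 0.5 m, then the turn, a rotation vector about the world's x, y, z normalised to -1 to 1, where 1 is 180 degrees. A call has 1 to 5 rows; each row shifts and turns the commanded pose from where the row before left it; what a row does not reach is not made up. A row lasts 1/12 s, in which the tool goes at most 41.7 mm and 7.16 degrees, less where a joint would pass 70% of its speed; a pose out of reach is approached as far as the arm can. A call with a number of a shift or a turn outside -1 to 1 is refused whole. A call with a gripper value outside its range is refused whole. "grip" is the opening in per cent of the stroke, from 0 (shut) to 100 (fully open), set as the call begins (left out, the last holds). The fingers move at their own pace and stop on an object; "grip_force" is the grip in N (left out, the last holds). Time passes only in rows, so rows that do not move let the fingers close. It gives the time, the measured TCP pose, the force, the opening and the grip force at its end, in the units of the state.
- ctrl.get_state(): the state, without advancing time (a new reading comes with each control period).
- ctrl.grab_frame(name): name is "side" or "top" or "wrist"; returns a dict with "pixels" (480x640x3 uint8, red, green, blue), "z_map" (480x640 float32, mm along the optical axis (not along the pixel's ray), 0 where there is no reading), "K" (3x3 intrinsics, pixels), "T" (4x4, takes a point from camera to world coordinates). Camera axes: x right, y up, looking along -z (the intrinsics and any distortion apply to the point x, -y, -z); pixel columns grow to the right and rows downward; lengths in mm; the calibration is good to about 2 mm. A picture is of the moment at which its call begins.
- ctrl.sign_off(): hands the job in; it is judged then, once.
The state is a dict: "clock": time; "joints": joint angles; "dq": joint speeds; "effort": joint torques, N m; "tcp_pos": TCP position; "eef_rot": TCP orientation; "force": force on the tool from outside, world axes, zero at the start; "ft_torque": the same for the moment, N m; "opening": finger opening in mm; "grasp_force": force on a finger pad.
Only numpy, scipy, OpenCV 4.12 (cv2) and the standard library are available. Lean on these libraries where they do the work, as an engineer would, in place of code of your own. Each camera call takes 0.05 s, during which the arm holds its last target. There are 200 camera calls.

## Task

Fit the brass gear, hub up, onto the splined shaft of the green feed head: it must be turned until its keyways meet the splines, so that it drops fully home against the collar. Then swing the keeper arm by its red knob over the gear's hub until it stops, and let go. Leave the black gear, the oil tin, the file and the wooden block where they are.

Things in the scene. Friction and masses are not known exactly. Their poses are not given: they have to be found in the camera images.
- gear: Brass gear, about 0.4 kg, lying hub up. Toothed disc 76 mm across, 12 mm thick, at the bottom; its top carries the hub (point gear_hub). A 20 mm bore runs through on the axis, with four keyways 7 mm wide at 90 degrees, reaching 14 mm from the axis. Origin: centre of the underside; z up along the axis; the keyways lie along its +x, +y, -x and -y.
- shaft: Fixed upright steel shaft that does not turn. Four straight splines, 5 mm wide and reaching 13 mm from the axis, lie along its +x, +y, -x and -y, from the collar up to 22 mm above it. Origin: on the axis on the collar's flat top (44 mm across), 56 mm above the bench, where the gear's underside must come to rest; z up.
- head: Green feed head bolted to the bench. Origin: on the bench under the shaft's axis. Housing 130 mm wide in y, in x from -65 to 125 mm, 50 mm high, on a base plate that shows 10 mm all round; a motor stub reaches on to x = 195 mm. A post 20 mm in diameter at x = 85 mm, y = 0 carries the keeper arm.
- keeper_pivot (a point): Point on the keeper's upright hinge axis, 85 mm from the shaft's axis along the head's +x, 101 mm above the bench. The keeper is a flat steel arm, 18 mm wide, ending in a disc 32 mm across; underside 97 mm, top 105 mm above the bench: 3 mm over the hub of a gear that is home. A gear not home blocks it.
- keeper (a joint): Keeper angle, rad. 0: shut against its stop, arm pointing from pivot along the head's -x, knob over the shaft's axis. Grows as it opens towards the head's +y (clockwise from above), to 2.0; starts at 1.3 to 1.9. Light friction, about 1.2 N at the knob; stays where it is left.
- keeper_knob (a point): Red upright round knob on the end of the keeper arm, 85 mm from the pivot, 16 mm in diameter, from 105 to 147 mm above the bench; this point is on its axis 127 mm above the bench.
- black_gear: Black steel gear of the same outer size with a plain bore, lying hub up on the bench; not to be used. Origin: centre of the underside.
- oil_tin: Blue round oil tin, 52 mm in diameter, 100 mm tall, standing on the bench. Origin: centre of the underside.
- file: Flat file with a dark wooden handle, 240 mm long, lying on the bench along its own x axis. Origin: on the bench where blade and handle meet.
- guide_block: Wooden block 70 x 35 x 22 mm lying on the bench. Origin: centre of the underside.
- gear_hub (a point): Centre of the brass gear's hub top, 38 mm above its underside. The hub is round, 36 mm in diameter, and stands 26 mm clear of the toothed disc: grasp it from above.
- shaft_tip (a point): Top of the shaft, 36 mm above the collar. Above the splines the shaft is plain and round, 17.6 mm in diameter, its last 7 mm tapering to 10 mm. So a gear not turned right rests on the spline ends, 22 mm above the collar, and drops once keyways and splines meet (within about 5 degrees).

How it is judged:
By the outcome, as a careful person would: the job done as asked, in the order asked, and still so for the second after the job is handed in, with the robot touching nothing.
It also fails if it takes over 51 s, if anything falls off the work surface, if the arm or the gripper's body presses on something with over 40 N, if the wrist force passes 120 N, or if a joint passes its speed limit or range.

## Working session

There is one attempt and no reset: what is moved stays moved. The work goes in short steps, Python scripts to look and compute and a tool call to move; the robot and the scene stay as the last step left them, time stands still between calls to the robot, and variables do not carry over. Pictures are saved under pics/ and viewed, at most 10 in all, crops included, and the job is handed in when it is done.

Besides the shell and the picture viewer there is one more tool, called after "Emit:" as name(argument=value, ...) on one line, values as JSON. apply_moves: Moves the arm, as the interface text tells. Scaled input: -1 to 1 covers 0.5 m each way for a shift and 180 degrees each way for a turn. Its arguments: {"type":"object","properties":{"increments":{"type":"array","items":{"type":"array"}},"grip":{"type":"number"},"grip_force":{"type":"number"}},"required":["increments"]}

```bash
mkdir -p pics; cat > h.py <<'E'
import numpy as np, cv2
from workcell import ctrl
def cast(f,uv,z):
    K,T=f["K"],f["T"]; uv=np.atleast_2d(np.float64(uv))
    d=np.c_[(uv[:,0]-K[0,2])/K[0,0],-(uv[:,1]-K[1,2])/K[1,1],-np.ones(len(uv))]@T[:3,:3].T
    o=T[:3,3]; return o+d*((z-o[2])/d[:,2])[:,None]
def cloud(f):
    v,u=np.mgrid[:480,:640]; K,T=f["K"],f["T"]; z=f["z_map"]
    p=np.stack([(u-K[0,2])/K[0,0]*z,-(v-K[1,2])/K[1,1]*z,-z],-1)
    return p@T[:3,:3].T+T[:3,3]
def save(f,n): cv2.imwrite("pics/"+n,f["pixels"][:,:,::-1])
E
python3 - <<'E'
from h import *
for n in("top","side"):
    f=ctrl.grab_frame(n); save(f,n+"1.png"); print(n,[k for k in f],f["K"].round(1).tolist(),f["T"].round(3).tolist(),(f["z_map"]>0).mean())
    np.savez(n+"1.npz",**{k:f[k] for k in("pixels","z_map","K","T")})
print(ctrl.get_state(),ctrl.tip_extent)
E
```

```text
top ['pixels', 'z_map', 'K', 'T'] [[551.8, 0.0, 318.5], [0.0, 551.8, 243.7], [0.0, 0.0, 1.0]] [[-0.023, 0.991, -0.129, 338.535], [-0.999, -0.026, -0.02, -12.48], [-0.024, 0.129, 0.991, 1285.369], [0.0, 0.0, 0.0, 1.0]] 0.9961197916666666
side ['pixels', 'z_map', 'K', 'T'] [[574.2, 0.0, 319.6], [0.0, 574.2, 246.7], [0.0, 0.0, 1.0]] [[-0.969, 0.2, -0.146, 306.428], [-0.246, -0.732, 0.635, 734.495], [0.02, 0.651, 0.759, 1012.435], [0.0, 0.0, 0.0, 1.0]] 0.9959602864583333
{'clock': 0.1, 'joints': array([-1.26797318e+00,  3.20266541e-01,  1.56557757e+00, -5.50697836e-06,
        1.25739521e+00, -2.00218745e-02]), 'dq': array([-0.00114791, -0.00085779, -0.00338701, -0.00067898, -0.00010267,
       -0.00089506]), 'effort': array([ 1.11701939e-05, -4.16409266e+01, -2.34706128e+01, -4.13160842e-05,
        4.90538267e-03, -9.00977170e-06]), 'tcp_pos': array([ 182.27370547, -544.84573363,  204.93623824]), 'eef_rot': array([[ 9.48336096e-01,  3.17267085e-01, -4.96062726e-04],
       [ 3.17267471e-01, -9.48334796e-01,  1.57017802e-03],
       [ 2.77322587e-05, -1.64644106e-03, -9.99998644e-01]]), 'force': array([ 0.41893082, -0.17939895,  0.2573636 ]), 'ft_torque': array([ 0.01060404,  0.00977983, -0.04279517]), 'grasp_force': 0.0, 'opening': 85.64323764138437} 8.0
```

View pics/top1.png

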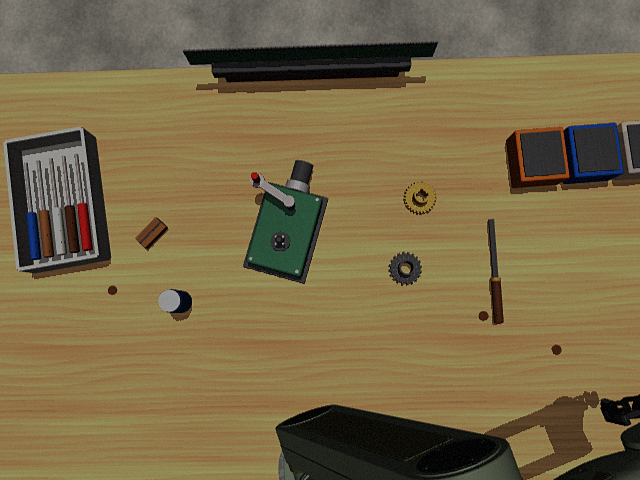

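View pics/side1.png

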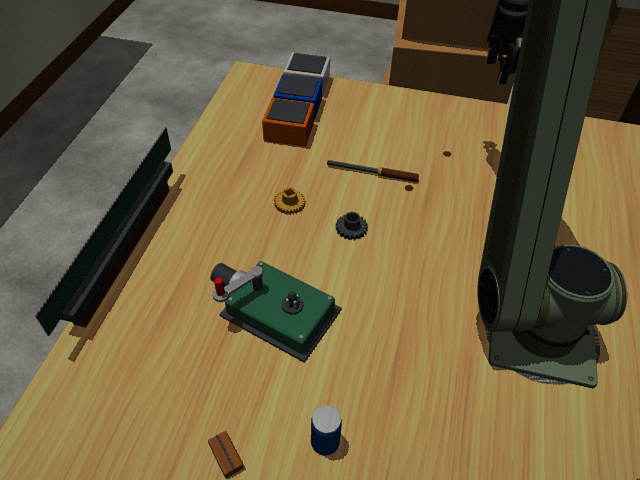

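The top view shows the brass gear at (420,198), black gear (405,268), shaft (281,241), hinge post (291,201) and knob (255,176). The side view agrees: gear (290,201), shaft (291,300), knob (219,287).

```bash
python3 - <<'E'
from h import *
for n in("top","side"):
    f=dict(np.load(n+"1.npz")); P=cloud(f); hsv=cv2.cvtColor(f["pixels"],cv2.COLOR_RGB2HSV); H,S,V=cv2.split(hsv)
    x,y,z=P[...,0],P[...,1],P[...,2]
    print(n,"table z",np.median(z[(H>5)&(H<25)&(V>120)&(abs(z)<30)]))
    g=(H>60)&(H<90)&(S>80)&(abs(z-50)<10)&(x>300)&(x<750); q=P[g]; print("green",len(q),np.median(q[:,2]),cv2.minAreaRect(q[:,:2].astype(np.float32)))
    u,v=(420,198) if n=="top" else (290,198)
    w=np.zeros_like(g); w[v-30:v+30,u-30:u+30]=1
    hub=P[w&(z>30)&(z<48)]; disc=P[w&(z>7)&(z<48)]
    print("hub",len(hub),hub.mean(0),np.median(hub[:,2]),cv2.minEnclosingCircle(hub[:,:2].astype(np.float32)),"disc",cv2.minEnclosingCircle(disc[:,:2].astype(np.float32)))
    r=((H<6)|(H>174))&(S>170)&(z>100)&(z<160); k=P[r]; print("knob",len(k),k.mean(0) if len(k) else 0, k[:,2].max() if len(k) else 0)
    c=(281,241) if n=="top" else (291,300)
    w=np.zeros_like(g); w[c[1]-14:c[1]+14,c[0]-14:c[0]+14]=1
    s=P[w&(z>65)&(z<100)]; print("shaft",len(s),s.mean(0),s[:,2].max())
    s=P[(z>92)&(z<112)&(x>500)&(x<720)&(y>-60)&(y<200)]; print("keeper",len(s),s.mean(0),cv2.fitLine(s[:,:2].astype(np.float32),2,0,.01,.01).ravel())
E
```

```text
top table z 0.6336210298113656
green 3957 50.45414744396089 ((536.0955810546875, 90.96805572509766), (130.23501586914062, 189.50564575195312), 73.17201232910156)
hub 137 [ 609.22057078 -226.15453081   37.87495782] 38.16170341346833 ((608.6837158203125, -226.10977172851562), 19.2343807220459) disc ((615.8900756835938, -222.34190368652344), 77.25285339355469)
knob 77 [630.30635139 113.80154237 139.26682728] 159.74124034171405
shaft 80 [506.10600036  98.36682805  84.67928266] 95.17644973504935
keeper 444 [608.85512183 108.10982143 105.50202096] [  0.6726432   0.739967  608.8551    108.10982  ]
side table z 2.0156216068564277
green 4185 51.457505395577414 ((534.28466796875, 90.72610473632812), (129.34776306152344, 189.0531005859375), 72.92146301269531)
hub 149 [ 607.49485195 -227.33219844   37.76635536] 38.47112613119782 ((605.9572143554688, -226.6764678955078), 22.0257511138916) disc ((629.1491088867188, -249.52670288085938), 112.75003051757812)
knob 138 [624.03113183 142.42307268 135.20994503] 159.63524146095358
shaft 139 [504.97259626 100.85617969  81.2823576 ] 96.9191422602961
keeper 571 [606.78730505 108.90300841 105.61206163] [  0.6985802   0.7155317 606.7873    108.90301  ]
```

Emit:
apply_moves(increments=[[[0.066,0.049,0.004],[0,0,0]],[[0.066,0.049,0.004],[0,0,0]],[[0.066,0.049,0.004],[0,0,0]],[[0.066,0.049,0.004],[0,0,0]],[[0.066,0.049,0.004],[0,0,0]]])

```text
clock: 0.52
tcp_pos: [348.4, -421.3, 215.5]
eef_rot: [[0.949, 0.317, -0.0], [0.317, -0.949, 0.001], [-0.0, -0.001, -1.0]]
force: [0.4, -0.5, -0.8]
opening: 85.4
grasp_force: 0.0
```

Emit:
apply_moves(increments=[[[0.066,0.049,0.004],[0,0,0]],[[0.066,0.049,0.004],[0,0,0]],[[0.066,0.049,0.004],[0,0,0]],[[0.066,0.049,0.004],[0,0,0]],[[0.066,0.049,0.004],[0,0,0]]])

```text
clock: 0.93
tcp_pos: [513.6, -298.6, 225.5]
eef_rot: [[0.948, 0.317, -0.001], [0.317, -0.948, 0.0], [-0.001, -0.0, -1.0]]
force: [-0.5, -1.4, -0.1]
opening: 85.4
grasp_force: 0.0
```

Emit:
apply_moves(increments=[[[0.06,0.046,0],[0,0,0]],[[0.06,0.046,0],[0,0,0]],[[0,0,0],[0,0,0]],[[0,0,0],[0,0,0]]], grip=70)

```text
clock: 1.27
tcp_pos: [573.3, -252.8, 224.7]
eef_rot: [[0.947, 0.32, -0.002], [0.32, -0.947, 0.0], [-0.001, -0.001, -1.0]]
force: [-0.2, -1.6, -0.0]
opening: 59.7
grasp_force: 0.0
```

```bash
python3 - <<'E'
from h import *
s=ctrl.get_state(); print(s["tcp_pos"],s["eef_rot"].round(4),s["joints"],s["opening"],ctrl.tip_extent)
f=ctrl.grab_frame("wrist"); save(f,"w1.png"); np.savez("w1.npz",**{k:f[k] for k in("pixels","z_map","K","T")})
print(f["T"].round(3),f["K"][0])
E
```

```text
[ 573.30580771 -252.79405562  224.65215794] [[ 9.473e-01  3.204e-01 -1.700e-03]
 [ 3.204e-01 -9.473e-01  4.000e-04]
 [-1.500e-03 -9.000e-04 -1.000e+00]] [-4.33461396e-01  3.92661276e-01  1.40540257e+00 -3.52602507e-04
  1.34523977e+00  8.11232340e-01] 59.651242791116175 8.0
[[ 3.20000e-01  9.12000e-01  2.57000e-01  6.37511e+02]
 [-9.47000e-01  3.08000e-01  8.70000e-02 -2.30910e+02]
 [ 0.00000e+00 -2.71000e-01  9.63000e-01  3.92654e+02]
 [ 0.00000e+00  0.00000e+00  0.00000e+00  1.00000e+00]] [358.434053     0.         319.53306501]
```

View pics/w1.png

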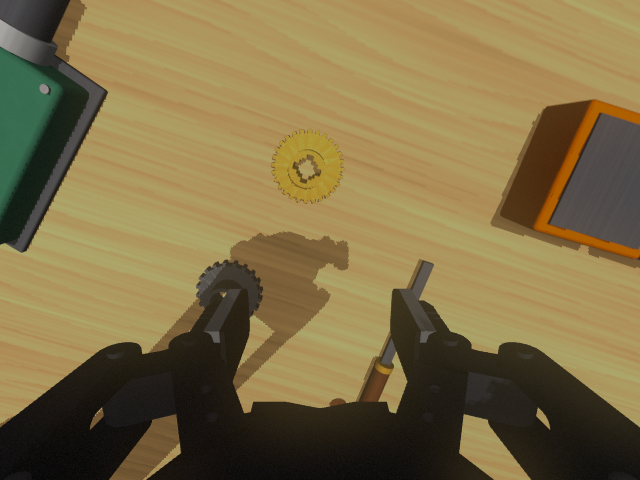

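The wrist view shows the brass gear at (307,167) with its keyways visible; black gear at (230,290). Going lower for the angle.

Emit:
apply_moves(increments=[[[0,0,-0.065],[0,0,0]],[[0,0,-0.065],[0,0,0]],[[0,0,-0.065],[0,0,0]],[[0,0,-0.065],[0,0,0]],[[0,0,0],[0,0,0]]])

```text
clock: 1.73
tcp_pos: [566.5, -253.5, 89.2]
eef_rot: [[0.949, 0.315, -0.013], [0.315, -0.949, 0.006], [-0.011, -0.009, -1.0]]
force: [-2.5, 0.2, -0.5]
opening: 59.6
grasp_force: 0.0
```

```bash
python3 - <<'E'
from h import *
s=ctrl.get_state(); print(s["tcp_pos"],s["force"])
f=ctrl.grab_frame("wrist"); np.savez("w2.npz",**{k:f[k] for k in("pixels","z_map","K","T")})
P=cloud(f); x,y,z=P[...,0],P[...,1],P[...,2]
near=(np.hypot(x-608,y+226)<60)
print("table",np.median(z[near&(z<6)]))
hub=P[near&(z>33)&(z<44)]; print("hub",len(hub),np.median(hub[:,2]),cv2.minEnclosingCircle(hub[:,:2].astype(np.float32)))
d=P[near&(z>8)]; print("disc",cv2.minEnclosingCircle(d[:,:2].astype(np.float32)))
# rectified view of hub top plane z=38, 8px/mm, +x right +y up
c=np.array(cv2.minEnclosingCircle(hub[:,:2].astype(np.float32))[0]); n=480
gx,gy=np.meshgrid((np.arange(n)-240)/8+c[0],(240-np.arange(n))/8+c[1])
Ti=np.linalg.inv(f["T"]); q=np.stack([gx,gy,0*gx+38],-1)@Ti[:3,:3].T+Ti[:3,3]; K=f["K"]
mu=(K[0,2]-q[...,0]/q[...,2]*K[0,0]).astype(np.float32); mv=(K[1,2]+q[...,1]/q[...,2]*K[1,1]).astype(np.float32)
r=cv2.remap(f["pixels"],mu,mv,cv2.INTER_LINEAR); cv2.imwrite("pics/hub.png",r[:,:,::-1]); cv2.imwrite("pics/hub.png",np.hstack([r[:,:,::-1]])); print(c)
# 4-fold phase: non-top pixels on ring 10.8..13.5 mm
zz=cv2.remap(f["z_map"],mu,mv,cv2.INTER_NEAREST); top=abs(zz+q[...,2])<4
cv2.imwrite("pics/hubz.png",(top*255).astype(np.uint8))
R=np.hypot(gx-c[0],gy-c[1]); A=np.arctan2(gy-c[1],gx-c[0]); 
inn=(~top)&(R<15.5); cc=np.array([gx[inn].mean(),gy[inn].mean()]); print("bore centre",cc)
for ctr in(c,cc):
    R=np.hypot(gx-ctr[0],gy-ctr[1]);A=np.arctan2(gy-ctr[1],gx-ctr[0]); m=(~top)&(R>10.8)&(R<13.5); print(m.sum(),np.degrees(np.angle(np.exp(4j*A[m]).mean()))/4,abs(np.exp(4j*A[m]).mean()))
E
```

```text
[ 566.53440085 -253.54111252   89.24650175] [-2.46789223  0.20986949 -0.53246617]
table -0.07596686971086797
hub 1691 37.80748207011308 ((607.6845092773438, -227.16839599609375), 18.28910255432129)
disc ((593.65234375, -230.84005737304688), 52.62010192871094)
[ 607.68450928 -227.168396  ]
bore centre [ 608.11876698 -227.31386501]
4658 1.9657606685917408 0.736694187027689
4766 2.0584540759576253 0.7578733845294328
```

View pics/hub.png

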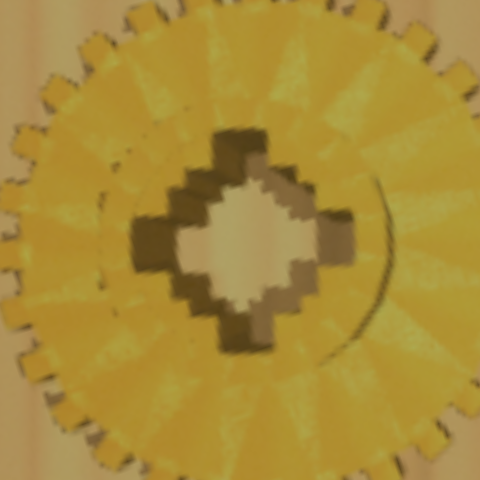

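The rectified hub view shows clear keyways: left (153,243), right (336,238), top (240,152), so gear yaw is about +2°. Moving over the hub.

Emit:
apply_moves(increments=[[[0.0354,0.0271,0],[0,0,0]],[[0.0354,0.0271,0],[0,0,0]],[[0,0,0],[0,0,0]],[[0,0,0],[0,0,0]],[[0,0,0],[0,0,0]]])

```text
clock: 2.2
tcp_pos: [608.0, -228.2, 97.7]
eef_rot: [[0.948, 0.317, 0.002], [0.317, -0.948, -0.001], [0.002, 0.002, -1.0]]
force: [-0.3, 0.6, 0.1]
opening: 60.1
grasp_force: 0.0
```

Emit:
apply_moves(increments=[[[0,0.0016,-0.05],[0,0,0]],[[0,0,-0.04],[0,0,0]],[[0,0,-0.03],[0,0,0]],[[0,0,-0.016],[0,0,0]],[[0,0,-0.01],[0,0,0]]])

```text
clock: 2.62
tcp_pos: [606.9, -227.1, 22.4]
eef_rot: [[0.949, 0.316, -0.001], [0.316, -0.949, 0.0], [-0.001, -0.0, -1.0]]
force: [0.0, 0.4, -0.2]
opening: 60.0
grasp_force: 0.0
```

Emit:
apply_moves(increments=[[[0,0,0],[0,0,0]],[[0,0,0],[0,0,0]],[[0,0,0],[0,0,0]]])

```text
clock: 2.87
tcp_pos: [608.6, -226.9, 24.0]
eef_rot: [[0.948, 0.317, 0.002], [0.317, -0.948, -0.001], [0.002, 0.002, -1.0]]
force: [-0.1, -0.2, 0.1]
opening: 59.7
grasp_force: 0.0
```

Emit:
apply_moves(increments=[[[0,0,0],[0,0,0]],[[0,0,0],[0,0,0]],[[0,0,0],[0,0,0]],[[0,0,0],[0,0,0]],[[0,0,0],[0,0,0]]], grip=20, grip_force=60)

```text
clock: 3.28
tcp_pos: [607.9, -226.4, 22.9]
eef_rot: [[0.948, 0.317, 0.0], [0.317, -0.948, -0.0], [0.0, 0.0, -1.0]]
force: [-0.1, 0.6, -0.6]
opening: 16.8
grasp_force: 0.0
```

Emit:
apply_moves(increments=[[[0,0,0],[0,0,0]],[[0,0,0],[0,0,0]],[[0,0,0],[0,0,0]]])

```text
clock: 3.53
tcp_pos: [607.8, -226.4, 22.7]
eef_rot: [[0.948, 0.317, -0.0], [0.317, -0.948, -0.0], [-0.0, 0.0, -1.0]]
force: [0.8, -0.4, -0.2]
opening: 17.1
grasp_force: 0.0
```

```bash
python3 - <<'E'
from h import *
f=ctrl.grab_frame("wrist"); g=ctrl.grab_frame("side")
a=cv2.resize(g["pixels"][130:270,210:380],(510,420),interpolation=2)
b=cv2.resize(f["pixels"],(280,420)) if 0 else cv2.resize(f["pixels"][200:480,180:460],(280,420))
cv2.imwrite("pics/g1.png",np.hstack([a,b])[:,:,::-1])
E
```

```text
(no output)
```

View pics/g1.png

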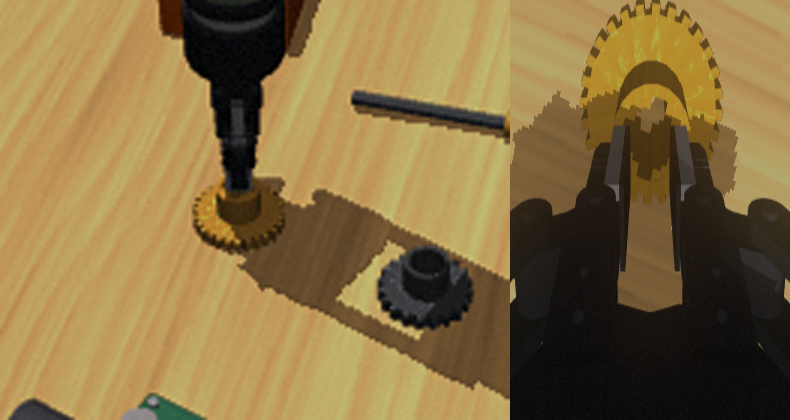

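The crop shows the fingers at (238,190) near the hub top, closed to less than the hub width, and the hub apparently lying ahead of the pads. I'll measure both by depth.

```bash
python3 - <<'E'
from h import *
f=ctrl.grab_frame("wrist"); P=cloud(f); H,S,V=cv2.split(cv2.cvtColor(f["pixels"],cv2.COLOR_RGB2HSV)); x,y,z=P[...,0],P[...,1],P[...,2]
br=(H>15)&(H<35)&(S>170)&(z>8)&(z<60)&(np.hypot(x-608,y+226)<70)
h=P[br&(z>33)]; d=P[br&(z<18)]
print("hub",len(h),np.median(h,0),cv2.minEnclosingCircle(h[:,:2].astype(np.float32)),"disc",len(d),d.min(0),d.max(0),np.median(d[:,2]))
t=P[(V<90)&(S<90)&(np.hypot(x-608,y+226)<40)&(z>3)&(z<90)]; print("dark",len(t),t.min(0),np.percentile(t[:,2],[1,5,50]))
R=ctrl.get_state()["eef_rot"];p=ctrl.get_state()["tcp_pos"]
l=(t-p)@R; print("tool frame max z",l[:,2].max(),"near tip",np.median(l[l[:,2]>l[:,2].max()-5],0))
g=ctrl.grab_frame("side");P=cloud(g);H,S,V=cv2.split(cv2.cvtColor(g["pixels"],cv2.COLOR_RGB2HSV));x,y,z=P[...,0],P[...,1],P[...,2]
t=P[(V<90)&(S<110)&(np.hypot(x-608,y+226)<40)&(z>3)&(z<120)]; l=(t-p)@R; print(len(l),"side: tool z pct",np.percentile(l[:,2],[90,98,100]),np.median(l,0))
h=P[(H>10)&(H<35)&(S>150)&(np.hypot(x-608,y+226)<60)&(z>8)&(z<45)]; print("brass side",len(h),h.min(0),h.max(0))
E
```

```text
hub 2118 [ 615.54646473 -226.47776839   37.73283542] ((608.4586791992188, -225.01443481445312), 20.356571197509766) disc 7497 [ 569.87606877 -264.98583875    8.00210445] [ 645.85240254 -189.37641322   17.98666038] 11.90172608338824
dark 1529 [ 593.06878564 -245.0530805    51.84572983] [53.21411976 55.89490647 77.51073812]
tool frame max z -29.155310763745394 near tip [ 10.17770007 -10.56439598 -32.0442789 ]
85 side: tool z pct [-31.90471812 -27.04524467  -8.44530921] [ -0.45505535 -17.32983589 -49.06169441]
brass side 517 [ 569.73378026 -267.09949576    8.00191016] [ 645.03602644 -189.2669542    44.77437969]
```

```bash
python3 - <<'E'
from h import *
s=ctrl.get_state();R=s["eef_rot"];p=s["tcp_pos"]
for n in("wrist","side"):
    f=ctrl.grab_frame(n); P=cloud(f); H,S,V=cv2.split(cv2.cvtColor(f["pixels"],cv2.COLOR_RGB2HSV)); l=(P-p)@R
    m=(abs(l[...,0])<22)&(abs(l[...,1])<45)&(P[...,2]>39.5)&(P[...,2]<110)
    q=l[m]; hist=np.histogram(q[:,2],bins=np.arange(-90,0,5)); print(n,list(zip(hist[1],hist[0])))
    b=q[q[:,2]>-26]; print(len(b),b[:8].round(1).tolist())
E
```

```text
wrist [(np.int64(-90), np.int64(1419)), (np.int64(-85), np.int64(6289)), (np.int64(-80), np.int64(2807)), (np.int64(-75), np.int64(1894)), (np.int64(-70), np.int64(738)), (np.int64(-65), np.int64(1010)), (np.int64(-60), np.int64(412)), (np.int64(-55), np.int64(576)), (np.int64(-50), np.int64(515)), (np.int64(-45), np.int64(437)), (np.int64(-40), np.int64(422)), (np.int64(-35), np.int64(313)), (np.int64(-30), np.int64(57)), (np.int64(-25), np.int64(1)), (np.int64(-20), np.int64(3)), (np.int64(-15), np.int64(0)), (np.int64(-10), np.int64(0))]
19 [[9.6, 7.7, -17.0], [8.1, 16.3, -16.9], [1.3, 17.4, -16.9], [-4.4, -8.7, -25.5], [-4.6, 8.4, -25.1], [-5.0, -8.7, -25.4], [-5.1, 8.4, -25.0], [-5.4, -8.7, -25.3]]
side [(np.int64(-90), np.int64(2)), (np.int64(-85), np.int64(8)), (np.int64(-80), np.int64(10)), (np.int64(-75), np.int64(0)), (np.int64(-70), np.int64(0)), (np.int64(-65), np.int64(0)), (np.int64(-60), np.int64(11)), (np.int64(-55), np.int64(11)), (np.int64(-50), np.int64(11)), (np.int64(-45), np.int64(17)), (np.int64(-40), np.int64(6)), (np.int64(-35), np.int64(7)), (np.int64(-30), np.int64(7)), (np.int64(-25), np.int64(7)), (np.int64(-20), np.int64(35)), (np.int64(-15), np.int64(0)), (np.int64(-10), np.int64(0))]
42 [[-13.3, 11.6, -21.3], [11.1, 13.7, -17.2], [-15.6, 10.7, -18.6], [16.0, 10.2, -17.4], [13.6, 9.8, -17.7], [11.2, 8.7, -18.6], [-13.1, 7.6, -18.4], [-15.4, 5.1, -20.7]]
```

Depth shows the fingertips about 25 mm behind the reported TCP rather than 8 mm ahead, so they stand near z = 48, above the hub. Reopening and going down in steps while watching the force.

Emit:
apply_moves(increments=[[[0,0,0],[0,0,0]],[[0,0,0],[0,0,0]],[[0,0,0],[0,0,0]],[[0,0,0],[0,0,0]],[[0,0,0],[0,0,0]]], grip=65)

```text
clock: 4.25
tcp_pos: [607.8, -226.4, 22.7]
eef_rot: [[0.948, 0.317, 0.0], [0.317, -0.948, -0.0], [0.0, 0.0, -1.0]]
force: [-0.4, 0.1, -0.4]
opening: 55.5
grasp_force: 0.0
```

Emit:
apply_moves(increments=[[[0,0,-0.01],[0,0,0]],[[0,0,-0.01],[0,0,0]],[[0,0,-0.01],[0,0,0]],[[0,0,-0.01],[0,0,0]],[[0,0,0],[0,0,0]]])

```text
clock: 4.67
tcp_pos: [606.8, -226.0, 1.1]
eef_rot: [[0.948, 0.317, -0.003], [0.317, -0.948, 0.001], [-0.002, -0.002, -1.0]]
force: [-0.3, 0.9, 0.0]
opening: 55.3
grasp_force: 0.0
```

```bash
cat > tips.py <<'E'
from h import *
s=ctrl.get_state();R=s["eef_rot"];p=s["tcp_pos"]; print(p.round(1),s["force"].round(1),s["opening"])
f=ctrl.grab_frame("wrist"); P=cloud(f); H,S,V=cv2.split(cv2.cvtColor(f["pixels"],cv2.COLOR_RGB2HSV)); l=(P-p)@R
for sg in(1,-1):
    m=(abs(l[...,0])<20)&(abs(l[...,1]-sg*s["opening"]/2)<14)&(S<110)&(P[...,2]>3); q=l[m]
    print(sg,len(q),np.percentile(q[:,2],[90,98,99.5,100]),np.median(q[q[:,2]>np.percentile(q[:,2],97)],0))
E
python3 tips.py
```

```text
[ 606.8 -226.     1.1] [-0.3  0.9  0. ] 55.27324880778793
1 5794 [-64.57601298 -42.38781183 -35.9597036  -33.49353865] [ 10.14020744  31.69790149 -40.54114681]
-1 8389 [-67.42489893 -45.72857656 -37.12422309 -33.37761093] [ 10.16860663 -32.25008    -42.99682292]
```

Emit:
apply_moves(increments=[[[0,0,-0.01],[0,0,0]],[[0,0,-0.01],[0,0,0]],[[0,0,-0.01],[0,0,0]],[[0,0,0],[0,0,0]],[[0,0,0],[0,0,0]]])

```text
clock: 5.13
tcp_pos: [607.5, -226.3, -12.8]
eef_rot: [[0.948, 0.317, -0.001], [0.317, -0.948, 0.0], [-0.001, -0.001, -1.0]]
force: [-1.1, 0.8, 0.7]
opening: 55.5
grasp_force: 0.0
```

```bash
python3 tips.py
```

```text
[ 607.5 -226.3  -12.8] [-1.1  0.8  0.7] 55.54217679554401
1 5768 [-64.73469233 -42.17294501 -36.07608332 -33.33178549] [ 10.17778051  31.79103975 -40.75110982]
-1 7977 [-67.18865934 -44.88840305 -37.18212096 -34.15512908] [ 10.15029477 -32.17102245 -42.50866238]
```

Emit:
apply_moves(increments=[[[0,0,0],[0,0,0]],[[0,0,0],[0,0,0]],[[0,0,0],[0,0,0]],[[0,0,0],[0,0,0]],[[0,0,0],[0,0,0]]], grip=20, grip_force=70)

```text
clock: 5.6
tcp_pos: [608.2, -226.7, -11.6]
eef_rot: [[0.948, 0.317, 0.001], [0.317, -0.948, -0.001], [0.001, 0.001, -1.0]]
force: [-0.1, -0.3, 4.0]
opening: 34.5
grasp_force: 70.6
```

Emit:
apply_moves(increments=[[[0,0,0.01],[0,0,0]],[[0,0,0.03],[0,0,0]],[[0,0,0.04],[0,0,0]],[[0,0,0.04],[0,0,0]],[[0,0,0],[0,0,0]]])

```text
clock: 6.02
tcp_pos: [609.8, -227.1, 51.0]
eef_rot: [[0.948, 0.317, 0.006], [0.317, -0.948, -0.002], [0.005, 0.004, -1.0]]
force: [0.9, -0.6, -2.7]
opening: 34.2
grasp_force: 70.4
```

Emit:
apply_moves(increments=[[[0,0,0.067],[0,0,0]],[[0,0,0.067],[0,0,0]],[[-0.0376,0.0652,0],[0,0,-0.01056]],[[-0.0376,0.0652,0],[0,0,-0.01056]],[[-0.0376,0.0652,0],[0,0,-0.01056]]])

```text
clock: 6.43
tcp_pos: [549.8, -127.6, 113.4]
eef_rot: [[0.976, 0.218, -0.002], [0.218, -0.976, 0.001], [-0.002, -0.001, -1.0]]
force: [-0.2, -0.3, -4.2]
opening: 34.0
grasp_force: 71.4
```

Emit:
apply_moves(increments=[[[-0.0376,0.0652,0],[0,0,-0.01056]],[[-0.0376,0.0652,0],[0,0,-0.01056]],[[-0.0376,0.0652,0],[0,0,-0.01056]],[[-0.0376,0.0652,0],[0,0,-0.01056]],[[-0.0376,0.0652,0],[0,0,-0.01056]]])

```text
clock: 6.85
tcp_pos: [455.1, 35.7, 113.3]
eef_rot: [[0.998, 0.055, -0.003], [0.055, -0.998, 0.0], [-0.003, -0.0, -1.0]]
force: [0.2, 1.0, -3.3]
opening: 34.1
grasp_force: 71.4
```

Emit:
apply_moves(increments=[[[-0.0376,0.0652,0],[0,0,-0.01056]],[[-0.0376,0.0652,0],[0,0,-0.01056]],[[0,0,0],[0,0,0]],[[0,0,0],[0,0,0]],[[0,0,0],[0,0,0]]])

```text
clock: 7.27
tcp_pos: [419.5, 99.5, 114.1]
eef_rot: [[1.0, -0.008, -0.001], [-0.008, -1.0, -0.001], [-0.001, 0.001, -1.0]]
force: [-0.4, 0.5, -3.9]
opening: 34.4
grasp_force: 71.7
```

```bash
python3 - <<'E'
from h import *
s=ctrl.get_state(); R=s["eef_rot"];p=s["tcp_pos"]; print(p,R[:,0],s["joints"].round(2),s["opening"])
f=ctrl.grab_frame("wrist"); np.savez("w3.npz",**{k:f[k] for k in("pixels","z_map","K","T")}); save(f,"w3.png")
P=cloud(f);x,y,z=P[...,0],P[...,1],P[...,2];H,S,V=cv2.split(cv2.cvtColor(f["pixels"],cv2.COLOR_RGB2HSV))
r=np.hypot(x-506,y-99.5)
t=P[(r<25)&(z>86)&(z<96)]; print("tip",len(t),t.mean(0),t[:,2].max(), cv2.minEnclosingCircle(t[:,:2].astype(np.float32)))
t=P[(r<25)&(z>74)&(z<82)]; print("splinetop",len(t),np.median(t[:,2]),cv2.minEnclosingCircle(t[:,:2].astype(np.float32)))
c=P[(r<40)&(z>54)&(z<60)&(S<90)]; print("collar",len(c),np.median(c[:,2]),cv2.minEnclosingCircle(c[:,:2].astype(np.float32)))
k=P[((H<6)|(H>174))&(S>150)&(z>115)&(z<150)&(x>540)]; print("knob",len(k),k.mean(0) if len(k) else 0)
b=P[(H>15)&(H<35)&(S>170)&(z>80)&(np.hypot(x-p[0],y-p[1])<50)]; print("gear held",len(b),b.min(0),b.max(0))
E
```

```text
[419.47318622  99.51214318 114.05453878] [ 9.99970440e-01 -7.63759657e-03 -8.86470453e-04] [ 0.21  0.18  2.01 -0.    0.95  1.79] 34.35175054132046
tip 825 [506.01364248  98.81617093  90.06488359] 93.72677416681924 ((506.18109130859375, 98.79894256591797), 8.637645721435547)
splinetop 324 77.9152700277875 ((506.4439392089844, 98.8575210571289), 13.086849212646484)
collar 3056 55.91306405927169 ((506.3553771972656, 98.8772201538086), 21.907487869262695)
knob 0 0
gear held 15558 [381.19883275  60.58204883 124.74418509] [457.11534407 137.15736136 232.24510667]
```

View pics/w3.png

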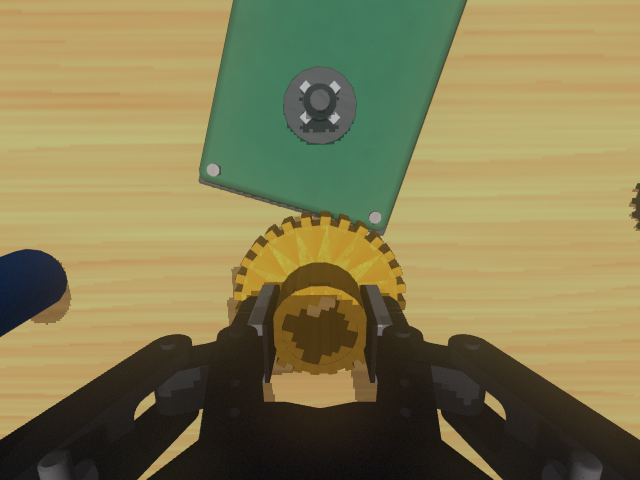

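The view shows the shaft at (319,101) with bright spline ends at (305,87), (334,88), (305,118), (334,118), so the splines sit at about 45° to world, not along the housing. The gear is held, and its keyways show at (320,325). Measuring both phases.

```bash
python3 - <<'E'
from h import *
f=dict(np.load("w3.npz")); P=cloud(f);x,y,z=P[...,0],P[...,1],P[...,2];Ti=np.linalg.inv(f["T"]);K=f["K"]
def rect(c,h,n=480,s=8):
    gx,gy=np.meshgrid((np.arange(n)-n/2)/s+c[0],(n/2-np.arange(n))/s+c[1])
    q=np.stack([gx,gy,0*gx+h],-1)@Ti[:3,:3].T+Ti[:3,3]
    mu=(K[0,2]-q[...,0]/q[...,2]*K[0,0]).astype(np.float32); mv=(K[1,2]+q[...,1]/q[...,2]*K[1,1]).astype(np.float32)
    return gx,gy,-q[...,2],cv2.remap(f["pixels"],mu,mv,1),cv2.remap(f["z_map"],mu,mv,0)
def ph(gx,gy,c,m,a,b):
    R=np.hypot(gx-c[0],gy-c[1]);A=np.arctan2(gy-c[1],gx-c[0]);m=m&(R>a)&(R<b);e=np.exp(4j*A[m]).mean();return m.sum(),np.degrees(np.angle(e))/4,abs(e)
c=(506.3,98.85); gx,gy,d,im1,zz=rect(c,78); on=abs(zz-d)<4
print("spline depth",ph(gx,gy,c,on,10,13)); g=cv2.cvtColor(im1,cv2.COLOR_RGB2GRAY); R=np.hypot(gx-c[0],gy-c[1])
print("spline bright",ph(gx,gy,c,g>g[(R>10)&(R<13)].mean()+25,10,13))
b=P[(z>158)&(z<170)&(np.hypot(x-419.5,y-99.5)<25)]; print("hub z",np.median(b[:,2]))
h=P[(abs(z-np.median(b[:,2]))<2)&(np.hypot(x-419.5,y-99.5)<19)&(x>425)]; 
zt=np.median(h[:,2]); gx,gy,d,im2,zz=rect((419.5,99.5),zt); top=abs(zz-d)<3
cy=(h[:,1].max()+h[:,1].min())/2; cx=h[:,0].max()-18; print(zt,"hub centre est",cx,cy,h.max(0))
for c2 in((419.5,99.5),(cx,cy)): print("keyway",ph(gx,gy,c2,~top,10.8,13.3))
cv2.imwrite("pics/ph.png",np.hstack([im1[60:420,60:420],im2[60:420,60:420]])[:,:,::-1])
E
```

```text
spline depth (np.int64(3982), np.float64(44.370851425440584), np.float64(0.8616967384943093))
spline bright (np.int64(3729), np.float64(44.15990804179623), np.float64(0.869847093920065))
hub z 163.2924721274359
163.38587215994852 hub centre est 419.54467042004586 99.42248102852989 [437.54467042 116.66062647 165.27927631]
keyway (np.int64(3773), np.float64(-17.06802342927471), np.float64(0.7945211564716408))
keyway (np.int64(3790), np.float64(-17.03878741317723), np.float64(0.7960197000158222))
```

View pics/ph.png

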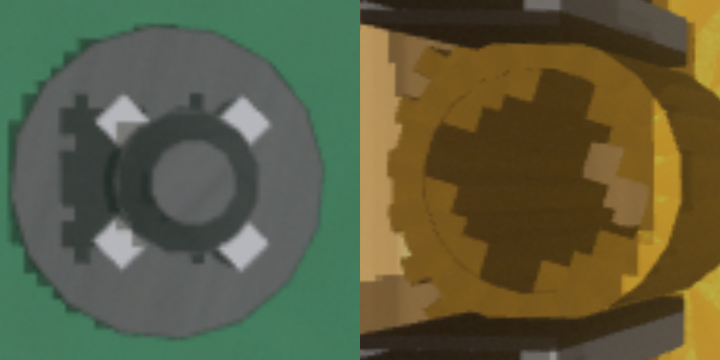

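Splines at 44.3° (4‑fold, ≡ −45.7°) and gear at −17.05°: turn −28.65°. The gear centre coincides with the TCP, so the shift is +86.8, −0.6 mm.

Emit:
apply_moves(increments=[[[0.0347,-0.0002,0],[0,0,-0.0318]],[[0.0347,-0.0002,0],[0,0,-0.0318]],[[0.0347,-0.0003,0],[0,0,-0.0318]],[[0.0347,-0.0003,0],[0,0,-0.0318]],[[0.0348,-0.0002,0],[0,0,-0.032]]])

```text
clock: 7.73
tcp_pos: [508.0, 97.3, 114.1]
eef_rot: [[0.87, -0.494, -0.001], [-0.494, -0.87, -0.0], [-0.001, 0.001, -1.0]]
force: [-0.8, 0.2, -3.3]
opening: 33.9
grasp_force: 71.7
```

Emit:
apply_moves(increments=[[[0,0,0],[0,0,0]],[[0,0,0],[0,0,0]],[[0,0,0],[0,0,0]],[[0,0,0],[0,0,0]],[[0,0,0],[0,0,0]]])

```text
clock: 8.15
tcp_pos: [505.9, 98.6, 114.6]
eef_rot: [[0.873, -0.487, -0.001], [-0.487, -0.873, -0.0], [-0.001, 0.001, -1.0]]
force: [-0.9, 0.7, -4.1]
opening: 34.1
grasp_force: 71.7
```

```bash
python3 - <<'E'
from h import *
s=ctrl.get_state(); R=s["eef_rot"]; print(s["tcp_pos"],np.degrees(np.arctan2(R[1,0],R[0,0])),s["joints"].round(2))
f=ctrl.grab_frame("wrist"); P=cloud(f);x,y,z=P[...,0],P[...,1],P[...,2];H,S,V=cv2.split(cv2.cvtColor(f["pixels"],cv2.COLOR_RGB2HSV))
k=P[((H<6)|(H>174))&(S>150)&(z>105)&(z<150)&(x>540)]; print("knob",len(k),k.mean(0) if len(k) else 0)
for n in("top","side"):
    f=ctrl.grab_frame(n);H,S,V=cv2.split(cv2.cvtColor(f["pixels"],cv2.COLOR_RGB2HSV));m=(((H<6)|(H>174))&(S>150)).astype(np.uint8)
    u0,v0=(255,178) if n=="top" else (219,287)
    w=np.zeros_like(m); w[v0-18:v0+18,u0-18:u0+18]=1; vv,uu=np.nonzero(m*w); print(n,len(uu),uu.min(),uu.max(),vv.min(),vv.max(),cast(f,(uu.mean(),vv.mean()),130 if n=="side" else 140))
E
```

```text
[505.89139256  98.61177807 114.607145  ] -29.16620467846599 [ 0.17  0.31  1.83 -0.    1.    2.25]
knob 2032 [635.73282382 142.0844518  144.25101219]
top 52 251 259 172 180 [[636.4864496  144.30703973 140.        ]]
side 145 214 224 277 295 [[636.20277193 142.06506874 130.        ]]
```

Emit:
apply_moves(increments=[[[0.0004,0.0004,-0.03],[0,0,0]],[[0,0,-0.02],[0,0,0]],[[0,0,-0.015],[0,0,0]],[[0,0,-0.01],[0,0,0]],[[0,0,-0.01],[0,0,0]]])

```text
clock: 8.72
tcp_pos: [506.6, 99.2, 71.6]
eef_rot: [[0.873, -0.487, -0.001], [-0.487, -0.873, -0.0], [-0.0, 0.0, -1.0]]
force: [0.5, -0.4, -3.3]
opening: 34.1
grasp_force: 71.7
```

Emit:
apply_moves(increments=[[[0,0,-0.006],[0,0,0]],[[0,0,-0.006],[0,0,0]],[[0,0,0],[0,0,0]],[[0,0,0],[0,0,0]]])

```text
clock: 9.05
tcp_pos: [506.9, 99.2, 66.3]
eef_rot: [[0.873, -0.487, 0.0], [-0.487, -0.873, -0.0], [0.0, -0.0, -1.0]]
force: [0.3, -0.1, -4.4]
opening: 34.8
grasp_force: 71.7
```

Emit:
apply_moves(increments=[[[0,0,-0.006],[0,0,0]],[[0,0,-0.006],[0,0,0]],[[0,0,-0.006],[0,0,0]],[[0,0,0],[0,0,0]]])

```text
clock: 9.38
tcp_pos: [506.3, 99.1, 56.6]
eef_rot: [[0.873, -0.487, -0.001], [-0.487, -0.873, -0.0], [-0.001, 0.001, -1.0]]
force: [-0.6, -0.0, -4.4]
opening: 34.4
grasp_force: 71.7
```

Already below the spline ends (underside about 69) with no contact force. Continuing down.

Emit:
apply_moves(increments=[[[0,0,-0.006],[0,0,0]],[[0,0,-0.006],[0,0,0]],[[0,0,-0.006],[0,0,0]],[[0,0,-0.003],[0,0,0]],[[0,0,0],[0,0,0]]])

```text
clock: 9.8
tcp_pos: [506.5, 99.1, 46.3]
eef_rot: [[0.873, -0.487, -0.001], [-0.487, -0.873, -0.0], [-0.001, 0.001, -1.0]]
force: [-0.6, -0.5, -3.5]
opening: 34.4
grasp_force: 71.7
```

Emit:
apply_moves(increments=[[[0,0,-0.002],[0,0,0]],[[0,0,-0.002],[0,0,0]],[[0,0,0],[0,0,0]]])

```text
clock: 10.05
tcp_pos: [506.7, 99.2, 44.6]
eef_rot: [[0.873, -0.487, -0.0], [-0.487, -0.873, -0.0], [-0.0, 0.0, -1.0]]
force: [-1.1, 0.9, -4.0]
opening: 34.3
grasp_force: 71.7
```

Emit:
apply_moves(increments=[[[0,0,0],[0,0,0]],[[0,0,0],[0,0,0]],[[0,0,0],[0,0,0]],[[0,0,0],[0,0,0]]], grip=65)

```text
clock: 10.38
tcp_pos: [507.3, 99.3, 45.2]
eef_rot: [[0.873, -0.487, 0.001], [-0.487, -0.873, 0.0], [0.001, -0.001, -1.0]]
force: [0.4, 0.2, -0.2]
opening: 55.5
grasp_force: 0.0
```

Emit:
apply_moves(increments=[[[0,0,0.02],[0,0,0]],[[0,0,0.04],[0,0,0]],[[0,0,0.06],[0,0,0]],[[0,0,0.06],[0,0,0]],[[0,0,0.06],[0,0,0]]])

```text
clock: 10.8
tcp_pos: [506.6, 99.1, 166.9]
eef_rot: [[0.873, -0.487, 0.0], [-0.487, -0.873, -0.0], [0.0, -0.0, -1.0]]
force: [0.4, 0.5, -0.5]
opening: 55.5
grasp_force: 0.0
```

```bash
python3 - <<'E'
from h import *
print(ctrl.get_state()["tcp_pos"])
for n in("wrist","top","side"):
    f=ctrl.grab_frame(n); P=cloud(f);x,y,z=P[...,0],P[...,1],P[...,2];H,S,V=cv2.split(cv2.cvtColor(f["pixels"],cv2.COLOR_RGB2HSV));r=np.hypot(x-506.5,y-99); br=(H>12)&(H<35)&(S>140)
    h=z[(r>13)&(r<17)&br]; d=z[(r>23)&(r<34)&br]; print(n,len(h),np.median(h) if len(h) else 0,len(d),np.median(d) if len(d) else 0)
E
```

```text
[506.63699459  99.13112118 166.89863227]
wrist 816 93.68846292401608 3285 67.93273835168122
top 34 93.77928503363455 127 68.66130891979333
side 191 89.92654892012808 371 69.64537448855913
```

Hub top 93.7 and disc top 67.9 match the values for a gear that is home. Next the keeper: the knob is at (636,143), 84 mm from the pivot, angle about 1.88 rad. I'll turn the tool to yaw 55° over the knob.

Emit:
apply_moves(increments=[[[0.0216,0.0073,0],[0,0,0.039]],[[0.0216,0.0073,0],[0,0,0.039]],[[0.0216,0.0073,0],[0,0,0.039]],[[0.0216,0.0073,0],[0,0,0.039]],[[0.0216,0.0073,0],[0,0,0.039]]])

```text
clock: 11.37
tcp_pos: [560.4, 117.4, 163.8]
eef_rot: [[0.994, 0.109, -0.002], [0.109, -0.994, -0.001], [-0.002, 0.0, -1.0]]
force: [-0.6, -0.0, 0.1]
opening: 55.6
grasp_force: 0.0
```

Emit:
apply_moves(increments=[[[0.0216,0.0073,0],[0,0,0.039]],[[0.0216,0.0073,0],[0,0,0.039]],[[0.0216,0.0073,0],[0,0,0.039]],[[0.0216,0.0073,0],[0,0,0.039]],[[0.0216,0.0073,0],[0,0,0.039]]])

```text
clock: 11.78
tcp_pos: [614.5, 135.7, 163.5]
eef_rot: [[0.75, 0.661, -0.002], [0.661, -0.75, -0.001], [-0.002, -0.001, -1.0]]
force: [0.5, 0.5, 0.7]
opening: 55.2
grasp_force: 0.0
```

Emit:
apply_moves(increments=[[[0.0215,0.0073,0],[0,0,0.039]],[[0.0215,0.0073,0],[0,0,0.039]],[[0,0,0],[0,0,0]],[[0,0,0],[0,0,0]],[[0,0,0],[0,0,0]]])

```text
clock: 12.2
tcp_pos: [635.2, 142.7, 164.0]
eef_rot: [[0.575, 0.818, -0.002], [0.818, -0.575, -0.001], [-0.002, -0.001, -1.0]]
force: [-0.0, 0.2, -0.1]
opening: 55.6
grasp_force: 0.0
```

```bash
python3 - <<'E'
from h import *
s=ctrl.get_state(); R=s["eef_rot"];p=s["tcp_pos"]; print(p,np.degrees(np.arctan2(R[1,0],R[0,0])),s["joints"].round(2))
f=ctrl.grab_frame("wrist"); P=cloud(f);x,y,z=P[...,0],P[...,1],P[...,2];H,S,V=cv2.split(cv2.cvtColor(f["pixels"],cv2.COLOR_RGB2HSV))
k=P[((H<6)|(H>174))&(S>150)&(z>144)&(z<150)]; print("knob",len(k))
if len(k): print(cv2.minEnclosingCircle(k[:,:2].astype(np.float32)),np.median(k[:,2]))
E
```

```text
[635.23986195 142.71168808 163.98822526] 54.92642131498566 [ 0.2   0.47  1.44 -0.    1.24  0.82]
knob 562
((636.9567260742188, 143.76220703125), 7.755115032196045) 146.837855520979
```

Emit:
apply_moves(increments=[[[0.003,0.002,-0.04],[0,0,0]],[[0,0,-0.04],[0,0,0]],[[0,0,-0.03],[0,0,0]],[[0,0,-0.02],[0,0,0]],[[0,0,-0.014],[0,0,0]]])

```text
clock: 12.67
tcp_pos: [636.8, 143.7, 91.6]
eef_rot: [[0.573, 0.819, -0.002], [0.819, -0.573, -0.0], [-0.001, -0.001, -1.0]]
force: [-0.0, -0.1, 0.4]
opening: 55.2
grasp_force: 0.0
```

Emit:
apply_moves(increments=[[[0,0,0],[0,0,0]],[[0,0,0],[0,0,0]],[[0,0,0],[0,0,0]],[[0,0,0],[0,0,0]],[[0,0,0],[0,0,0]]], grip=5, grip_force=20)

```text
clock: 13.08
tcp_pos: [638.5, 144.1, 94.0]
eef_rot: [[0.573, 0.82, 0.002], [0.82, -0.573, 0.0], [0.002, 0.002, -1.0]]
force: [-0.1, -0.2, 2.3]
opening: 15.0
grasp_force: 21.4
```

Emit:
apply_moves(increments=[[[0,0,0],[0,0,0]],[[0,0,0],[0,0,0]]])

```text
clock: 13.25
tcp_pos: [638.5, 144.2, 93.9]
eef_rot: [[0.573, 0.82, 0.002], [0.82, -0.573, 0.0], [0.002, 0.002, -1.0]]
force: [-0.1, 0.6, 4.4]
opening: 14.9
grasp_force: 21.6
```

```bash
python3 - <<'E'
import numpy as np
c=np.array([587.6,74.]);k=np.array([636.8,143.7]);r=85
a0=np.arctan2(*(k-c)[::-1]);a1=np.radians(163.0)
N=20;a=np.linspace(a0,a1,N+1);p=c+r*np.c_[np.cos(a),np.sin(a)];print(np.degrees(a0),(np.diff(p,axis=0)/500).round(4).tolist(),np.degrees(a[1]-a[0])/180)
E
```

```text
54.78240703180732 [[-0.0135, 0.0086], [-0.0143, 0.0073], [-0.0149, 0.0059], [-0.0154, 0.0045], [-0.0158, 0.003], [-0.016, 0.0015], [-0.016, 0.0], [-0.016, -0.0015], [-0.0158, -0.003], [-0.0154, -0.0045], [-0.0149, -0.0059], [-0.0143, -0.0073], [-0.0135, -0.0086], [-0.0127, -0.0098], [-0.0117, -0.011], [-0.0106, -0.012], [-0.0094, -0.013], [-0.0082, -0.0138], [-0.0068, -0.0145], [-0.0054, -0.0151]] 0.030060442491164605
```

Gripped the knob (opening 15 mm), with slight upward force. I'll raise 4 mm and swing along the arc, turning with the arm.

Emit:
apply_moves(increments=[[[0,0,0.008],[0,0,0]],[[-0.0135,0.0086,0],[0,0,0.03]],[[-0.0143,0.0073,0],[0,0,0.03]],[[-0.0149,0.0059,0],[0,0,0.03]],[[-0.0154,0.0045,0],[0,0,0.03]]])

```text
clock: 13.67
tcp_pos: [607.6, 157.8, 94.3]
eef_rot: [[0.226, 0.974, -0.003], [0.974, -0.226, 0.0], [-0.0, -0.003, -1.0]]
force: [1.2, 1.6, -9.8]
opening: 14.8
grasp_force: 21.5
```

Emit:
apply_moves(increments=[[[-0.0158,0.003,0],[0,0,0.03]],[[-0.016,0.0015,0],[0,0,0.03]],[[-0.016,0,0],[0,0,0.03]],[[-0.016,-0.0015,0],[0,0,0.03]],[[-0.0158,-0.003,0],[0,0,0.03]]])

```text
clock: 14.08
tcp_pos: [567.3, 157.4, 94.3]
eef_rot: [[-0.241, 0.97, -0.004], [0.97, 0.241, -0.0], [0.001, -0.004, -1.0]]
force: [2.2, 1.2, -9.8]
opening: 15.4
grasp_force: 21.4
```

Emit:
apply_moves(increments=[[[-0.0154,-0.0045,0],[0,0,0.03]],[[-0.0149,-0.0059,0],[0,0,0.03]],[[-0.0143,-0.0073,0],[0,0,0.03]],[[-0.0135,-0.0086,0],[0,0,0.03]],[[-0.0127,-0.0098,0],[0,0,0.03]]])

```text
clock: 14.5
tcp_pos: [531.7, 138.7, 94.3]
eef_rot: [[-0.656, 0.755, -0.004], [0.755, 0.656, -0.001], [0.002, -0.004, -1.0]]
force: [3.2, 0.6, -11.6]
opening: 15.2
grasp_force: 21.3
```

Emit:
apply_moves(increments=[[[-0.0117,-0.011,-0.004],[0,0,0.03]],[[-0.0106,-0.012,0],[0,0,0.03]],[[-0.0094,-0.013,0],[0,0,0.03]],[[-0.0082,-0.0138,0],[0,0,0.03]],[[-0.0068,-0.0145,0],[0,0,0.03]]])

```text
clock: 14.92
tcp_pos: [509.0, 106.8, 94.2]
eef_rot: [[-0.927, 0.376, -0.002], [0.376, 0.927, 0.0], [0.002, -0.001, -1.0]]
force: [0.8, -0.1, -3.7]
opening: 15.0
grasp_force: 22.1
```

Emit:
apply_moves(increments=[[[-0.0054,-0.0151,0],[0,0,0.03]],[[0,-0.003,0],[0,0,0]],[[0,0,0],[0,0,0]]])

```text
clock: 15.17
tcp_pos: [506.3, 99.2, 94.2]
eef_rot: [[-0.956, 0.293, -0.002], [0.293, 0.956, 0.003], [0.003, 0.002, -1.0]]
force: [-0.5, 5.2, -2.4]
opening: 14.9
grasp_force: 22.2
```

Emit:
apply_moves(increments=[[[-0.001,-0.005,0],[0,0,0]],[[0,0,0],[0,0,0]],[[0,0,0],[0,0,0]]])

```text
clock: 15.42
tcp_pos: [506.3, 99.2, 94.2]
eef_rot: [[-0.956, 0.294, -0.001], [0.294, 0.956, 0.007], [0.003, 0.006, -1.0]]
force: [-0.7, 14.5, -3.5]
opening: 15.2
grasp_force: 22.3
```

Firmly at the stop. Relieve the push, release, and retreat upward.

Emit:
apply_moves(increments=[[[0.001,0.0065,0],[0,0,0]],[[0,0,0],[0,0,0]]])

```text
clock: 15.58
tcp_pos: [506.4, 99.3, 94.2]
eef_rot: [[-0.957, 0.291, -0.003], [0.291, 0.957, 0.0], [0.003, -0.001, -1.0]]
force: [-1.3, 2.5, -2.2]
opening: 15.5
grasp_force: 22.2
```

Emit:
apply_moves(increments=[[[0,0,0],[0,0,0]],[[0,0,0],[0,0,0]],[[0,0,0],[0,0,0]],[[0,0,0],[0,0,0]],[[0,0,0],[0,0,0]]], grip=65)

```text
clock: 16.0
tcp_pos: [507.8, 98.4, 95.0]
eef_rot: [[-0.957, 0.292, 0.001], [0.292, 0.957, 0.0], [-0.001, 0.0, -1.0]]
force: [0.6, 0.4, 0.3]
opening: 55.2
grasp_force: 0.0
```

Emit:
apply_moves(increments=[[[0,0,0.03],[0,0,0]],[[0,0,0.06],[0,0,0]],[[0,0,0.06],[0,0,0]],[[0,0,0.06],[0,0,0]],[[0,0,0.06],[0,0,0]]])

```text
clock: 16.42
tcp_pos: [507.3, 98.4, 231.3]
eef_rot: [[-0.957, 0.291, 0.0], [0.291, 0.957, -0.0], [-0.0, 0.0, -1.0]]
force: [0.4, 0.1, -0.4]
opening: 55.7
grasp_force: 0.0
```

Emit:
apply_moves(increments=[[[-0.06,-0.05,0],[0,0,0]],[[-0.06,-0.05,0],[0,0,0]],[[-0.04,-0.06,0],[0,0,0]],[[-0.02,-0.06,0],[0,0,0]],[[0,0,0],[0,0,0]]])

```text
clock: 16.83
tcp_pos: [415.1, -15.0, 230.2]
eef_rot: [[-0.955, 0.295, -0.0], [0.295, 0.955, -0.003], [-0.001, -0.002, -1.0]]
force: [0.1, 0.8, 0.9]
opening: 55.4
grasp_force: 0.0
```

```bash
python3 - <<'E'
from h import *
print(ctrl.get_state()["tcp_pos"],ctrl.get_state()["force"])
for n in("top","side"):
    f=ctrl.grab_frame(n); P=cloud(f);x,y,z=P[...,0],P[...,1],P[...,2];H,S,V=cv2.split(cv2.cvtColor(f["pixels"],cv2.COLOR_RGB2HSV));r=np.hypot(x-506.5,y-99)
    k=P[((H<6)|(H>174))&(S>150)&(z>115)&(z<155)&(r<60)]; print(n,"knob",len(k),k.mean(0) if len(k) else 0)
    d=z[(r>24)&(r<34)&(H>12)&(H<35)&(S>140)]; print(len(d),np.median(d) if len(d) else 0)
    if n=="side": cv2.imwrite("pics/end.png",f["pixels"][:,:,::-1])
E
```

```text
[415.08087823 -15.04926162 230.16316356] [0.09195106 0.84624785 0.88361998]
top knob 51 [505.49533431  98.72675813 143.71153721]
179 68.25291802539277
side knob 118 [505.20760144 100.74540829 136.72631182]
331 69.44328254760933
```

View pics/end.png

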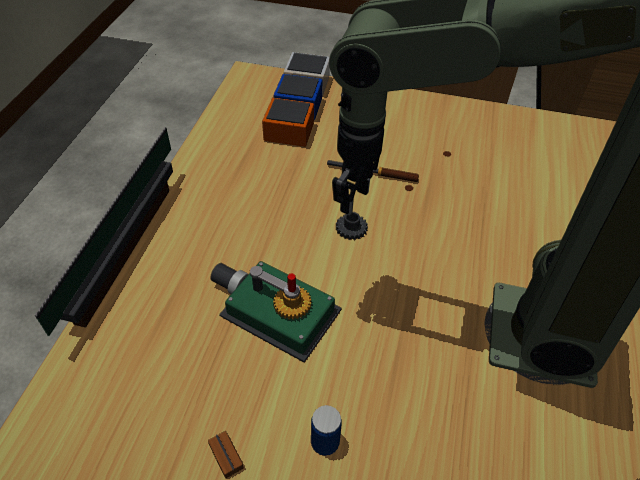

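The side view shows the gear home at (293,302) with the keeper's red knob over it at (291,283). The other items are where they were and the robot is clear. Handing in.

```bash
python3 -c "
from workcell import ctrl
print(ctrl.sign_off())"
```

```text
the job is handed in; nothing more can be done
None
```

The brass gear is home on the splined shaft, the keeper is shut over its hub against the stop, and the knob is released; I handed the job in at about 17 s of the 51 s allowed, and the sign-off returned no verdict.

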